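# Free the slide scanner's carriage and stow its transport pin

## Robot

A 6-joint arm with a two-finger parallel gripper is mounted at the origin on the work surface. World frame = base frame: x ahead of the robot, y to its left, z up, the work surface at z = 0. Lengths are in m, angles in degrees, forces in N, time in s.
With the tool pointing down it reaches from about 0.325 to 0.85 m from the base axis. Payload 15.5 kg.
Tool frame: the origin (TCP) lies at the very end of the fingers, on their centre line; the grasp point (between the pads) lies 19 mm behind it; z points along the fingers, y is the direction in which the jaws open and shut (so a half turn about z gives the same grasp; the last joint's range is limited). The gripper opens to 91 mm and grips with 3 to 60 N. Pads are 32 mm wide; open, the fingers measure 118 mm over their backs; the gripper's body (76 mm by 178 mm) begins 60 mm behind the grasp point.
Start: joints at [-74.456, 28.281, 77.091, -0, 74.628, -5.472], TCP at [0.224, -0.583, 0.214] pointing down, gripper open.
Joint ranges: [-166.48, 166.48], [-47.26, 123.95], [12.59, 153.08], [-70.14, 250.14], [6.76, 159.57], [-176.63, 176.63]. Speed limits (degrees/s): [108.29, 108.29, 147.25, 172.46, 172.46, 172.46].

## Interface

Orientations are given as [roll, pitch, yaw] about the fixed x, y, z axes, in that order (R = Rz(yaw) Ry(pitch) Rx(roll)).
In Python, from workcell import env gives the robot as it stands.
- The arm moves only by the tool apply_moves, never from a script. Its argument "series" is a list of rows, each a list of 7 numbers: the turn, a rotation vector about the tool's x, y, z in degrees, then the shift along the tool's x, y, z in m, then the closure, from -1 (fully open) to 1 (shut). In form: [[wx, wy, wz, dx, dy, dz, hand], ...]. A call has 1 to 8 rows; each row shifts and turns the commanded pose from where the row before left it, along the tool's axes as they then stand; what a row does not reach is not made up. A row lasts 1/8 s, in which the tool goes at most 62.5 mm and 10.7 degrees, less where a joint would pass 70% of its speed; a pose out of reach is approached as far as the arm can. A call is refused whole if a number of a shift passes 0.0625 or a number of a turn 10.7, either way. A call with a gripper value outside its range is refused whole. The fingers move at their own pace and stop on an object; the grip force is fixed at half the most. Time passes only in rows, so rows that do not move let the fingers close. It gives the time, the measured TCP pose, the force and the opening at its end, in the units of the state.
- env.get_obs(): the state, without advancing time (a new reading comes with each control period).
- env.read_camera(name): name is "scene" or "top"; returns the picture (420x560x3 uint8, blue, green, red); there is no depth.
- env.camera_params(name): a dict with "fovy" (degrees; the focal length in pixels is half the picture's height over the tangent of half this angle, whatever the lens; pixels are square), "cx", "cy" (the principal point, pixels), "dist" ([k1, k2, p1, p2, k3] as OpenCV has them; the pictures are not rectified), "cam_to_world" (4x4, takes a point from camera to world coordinates). Camera axes: x right, y down, z forward; pixel columns grow to the right and rows downward; lengths in m; the calibration is good to about 2 mm. A picture is of the moment at which its call begins. camera_params takes no time and is no camera call.
- env.sign_off(): hands the job in, once; it reports no verdict.
The state is a dict: "time_s": time; "joint_positions": joint angles; "qd": joint speeds; "joint_torque": joint torques, N m; "tool_pos": TCP position; "eef_rot": TCP orientation; "wrist_force": force on the tool from outside, world axes, zero at the start; "moment": the same for the moment, N m; "gripper_width": opening from 0.0 (shut) to 1.0 (fully open).
Only numpy, scipy, OpenCV 4.12 (cv2) and the standard library are available. Lean on these libraries where they do the work, as an engineer would, in place of code of your own. Each camera call takes 0.05 s, during which the arm holds its last target.

## Task

The slide scanner has just been moved and its slide carriage is still locked by the red-handled transport pin: draw the pin out of the yellow bracket and lay it down on the blue mat, then slide the freed carriage all the way in to its stop. That uncovers the pin's parking notch in the deck: lay the pin down in the notch to lie level, red grip in the pocket and steel tip towards the notch's open end, and let go. Do not drop the pin, and leave the other things on the desk where they are.

Things in the scene. Friction and masses are not known exactly. Their poses are not given: they have to be found in the camera images.
- scanner: slide scanner, fixed: white housing 270 x 330 x 280 mm with black front, and before it a grey loading deck with carriage. Origin on the table under the deck. +y runs along the deck into the housing. Deck: x = +-90 mm, from y = -175 mm (free end) to the housing's front at y = +140 mm, top 50 mm above the table; two steel rails on it, inner faces at x = +-53 mm, 5 mm high
- bore (a point): centre of the bore mouth on the outer (-x) face of the yellow lock bracket, 78 mm above the table, axes as the scanner's; that face looks to the robot. Bore 13.5 mm wide; bracket 16 mm thick, 30 mm wide (y), top 96 mm above the table. The bore runs on in the carriage's side wall. The pin slides freely, out along -x, and is clear after 80 mm
- pin_grip (a point): centre of the pin's red grip, 34 mm long (x), 24 x 24 mm, square faces. Pin: loose, 114 mm long, 0.12 kg, x axis from grip to tip. At the start it is in the bore, 1 to 8 mm between grip and bracket, only the grip free to hold. Lying on a flat surface it rests on grip and tip, sloping about 4 degrees, this point 12 mm up
- pin_hold (a point): point on the axis of the pin's steel shank (12 mm thick, 80 mm long), 31 mm from the end of the red grip, near the pin's centre of mass; 48 mm from pin_grip along the pin's x
- pin_tip (a point): end of the steel shank, on its axis; 97 mm from pin_grip along the pin's x
- carriage (a joint): position of the slide carriage along the scanner's +y: 0 = locked, outside (start), 0.160 m = fully home against its stop. Needs about 3 N to slide; stays where it is left. Carriage: aluminium, 136 mm wide (x), 200 mm long (y), top 94 mm above the table, with five glass slides
- carriage_knob (a point): on the axis of the upright round black handle post on the carriage, 17 mm from the carriage's outer (-y) end, half way across; post 18 mm thick, from 94 to 134 mm above the table, this point at 117 mm; it moves with the carriage
- notch (a point): where pin_hold lies when the pin is parked, 36 mm above the table; axes as the scanner's. Parked, the pin lies level along the scanner's y with its tip to -y. The notch is sunk in the deck (top 14 mm above the point), open upwards and at the deck's free end, and covered until the carriage is home. Here is its finger cut-out: +-20 mm in y, +-52 mm in x, floor 24 mm below the point
- pocket (a point): middle of the notch's closed pocket for the red grip, at the height of the parked pin's axis: 44 mm long (y), 36 mm wide (x), so no room for fingers beside the grip. From it towards -y: a slot 18 mm wide, the finger cut-out, then the 18 mm wide channel for the shank out to the deck's end. Slot and channel carry the shank, their floor 6 mm below this height
- mat: flat blue rubber mat fixed to the table, 140 mm (x) x 200 mm (y), 3 mm thick; origin under its middle. It may lie nearer or farther than the cardboard slide folder of the same footprint
- folder: flat cardboard slide folder with glass slides, fixed, 140 x 200 mm, 9 mm high; origin under its middle
- jar: bystander, loose: white plastic specimen jar, 48 mm across, 62 mm tall; origin under its middle
- oil: bystander, loose: small amber immersion-oil bottle with black cap, 34 mm across, 70 mm tall; origin under its middle
- staining_jar: bystander, loose: square glass staining jar with white lid, 60 mm square, 86 mm tall; origin under its middle
- mouse: bystander, loose: grey computer mouse, 105 x 60 x 34 mm; origin under its middle
- slidebox: bystander, loose: closed blue plastic slide box, 102 x 87 x 37 mm; origin under its middle
- counter: bystander, loose: round steel hand tally counter, 50 mm across, 40 mm tall; origin under its middle

How it is judged (in metres and radians):
On the way, in this order (a step that is already met when the one before it is completed fails the run):
1. the pin, drawn out, lies on the blue mat with grip and tip both over it, released and still (x of pin_grip in the frame of mat between -0.07 and 0.07 m and y of pin_grip in the frame of mat between -0.1 and 0.1 m and z of pin_grip in the frame of mat between 0 and 0.026 m and x of pin_tip in the frame of mat between -0.07 and 0.07 m and y of pin_tip in the frame of mat between -0.1 and 0.1 m and z of pin_tip in the frame of mat between 0 and 0.026 m and contact force between the fingers and pin below 0.1 N and linear speed of pin below 0.02 m/s), for 0.2 s.
2. the carriage is fully home (within 4 mm of its stop) (value of joint carriage above 0.156 m), for 0.2 s.
At the end, for the whole second after the job is handed in: The pin lies level in the parking notch, red grip in the pocket and tip towards the open end (its hold point within 5 mm across, 8 mm along and 4 mm in height of the notch point, tip within 6 mm across and 5 mm in height), released and at rest, and the carriage is still home within 4 mm of its stop (x of pin_hold in the frame of notch between -0.005 and 0.005 m and y of pin_hold in the frame of notch between -0.008 and 0.008 m and z of pin_hold in the frame of notch between -0.004 and 0.004 m and x of pin_tip in the frame of notch between -0.006 and 0.006 m and z of pin_tip in the frame of notch between -0.005 and 0.005 m and y of pin_tip in the frame of notch below -0.035 m and contact force between the fingers and pin below 0.1 N and linear speed of pin below 0.02 m/s and value of joint carriage above 0.156 m and velocity of joint carriage below 0.01 m/s); the robot touches nothing.
It fails at once if a bystander (jar, oil, staining jar, mouse, slidebox, counter) is moved more than 30 mm (distance of any of jar, oil, staining_jar, mouse, slidebox, counter from where it was at the start of the episode above 0.03 m).
It fails at once if the pin is dropped or thrown: it moves faster than 0.6 m/s with no finger on it (linear speed of pin above 0.6 m/s and contact force between the fingers and pin below 0.05 N).
It also fails if it takes over 72 s, if anything falls off the work surface, if the arm or the gripper's body presses on something with over 40 N, if the wrist force passes 120 N, or if a joint passes its speed limit or range.

## Working session

There is one attempt and no reset: what is moved stays moved. The work goes in short steps, Python scripts to look and compute and a tool call to move; the robot and the scene stay as the last step left them, time stands still between calls to the robot, and variables do not carry over. Pictures are saved under pics/ and viewed, and the job is handed in when it is done.

Besides the shell and the picture viewer there is one more tool, called by a JSON object that holds its "api" and its "payload". apply_moves: Moves the arm, as the interface text tells. Its arguments: {"type":"object","properties":{"series":{"type":"array"}},"required":["series"]}

```bash
ls; mkdir -p pics
cat > h.py <<'E'
import numpy as np, cv2
from workcell import env
from scipy.spatial.transform import Rotation as R
def K(n):
    p=env.camera_params(n); f=210/np.tan(np.radians(p['fovy']/2))
    return np.array([[f,0,p['cx']],[0,f,p['cy']],[0,0,1.]]),np.array(p['dist'],float),np.array(p['cam_to_world'])
def ray(n,uv):
    k,d,T=K(n); q=cv2.undistortPoints(np.array(uv,float).reshape(-1,1,2),k,d).reshape(-1,2)
    v=np.c_[q,np.ones(len(q))]@T[:3,:3].T
    return T[:3,3],v
def onz(n,uv,z):
    o,v=ray(n,uv); return o+v*((z-o[2])/v[:,2])[:,None]
def proj(n,P):
    k,d,T=K(n); Ti=np.linalg.inv(T); r,_=cv2.Rodrigues(Ti[:3,:3])
    return cv2.projectPoints(np.array(P,float).reshape(-1,1,3),r,Ti[:3,3],k,d)[0].reshape(-1,2)
def snap(n,f):
    im=env.read_camera(n); cv2.imwrite('pics/'+f,im); return im
E
python3 - <<'E'
from h import *
for n in('scene','top'):
    snap(n,n+'0.png'); k,d,T=K(n); print(n,k[0,0],k[:2,2],d,T.round(3).tolist())
print(env.get_obs())
E
```

```text
pics
scene 451.1704273897028 [285.72259234 206.08219407] [0.03341753 0.         0.         0.         0.        ] [[0.276, 0.788, -0.55, 1.109], [0.961, -0.23, 0.152, -0.192], [-0.007, -0.571, -0.821, 0.959], [0.0, 0.0, 0.0, 1.0]]
top 380.49544755743403 [282.21345857 208.75129655] [-0.04043907  0.          0.          0.          0.        ] [[-0.016, -0.989, 0.147, 0.395], [-1.0, 0.017, 0.008, -0.047], [-0.01, -0.146, -0.989, 0.937], [0.0, 0.0, 0.0, 1.0]]
{'time_s': 0.1, 'joint_positions': array([-7.44555830e+01,  2.83127825e+01,  7.71223463e+01, -8.34406457e-04,
        7.46270960e+01, -5.47125944e+00]), 'qd': array([ 0.00096611, -0.01163176, -0.05515781, -0.04220961, -0.06483337,
       -0.03013386]), 'joint_torque': array([ 1.14746497e-03, -8.80241704e+01, -3.82548451e+01,  7.06599886e-02,
        4.81536426e-02, -3.02220883e-05]), 'tool_pos': array([ 0.22405573, -0.58311177,  0.21338936]), 'eef_rot': array([-1.79937982e+02, -5.13225089e-03,  2.10158953e+01]), 'wrist_force': array([-0.03927708, -0.04652714, -0.42800714]), 'moment': array([-0.01620968,  0.01825346,  0.04288567]), 'gripper_width': 1.0024040658762876}
```

View pics/scene0.png

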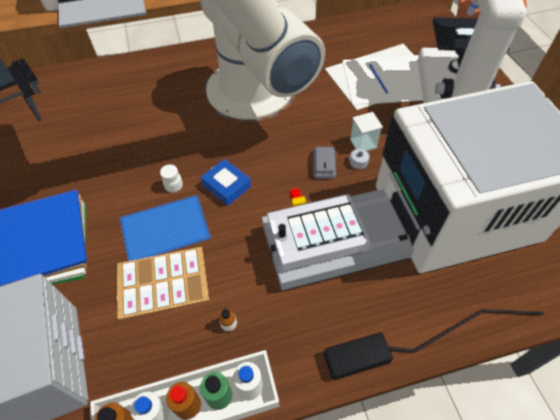

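View pics/top0.png

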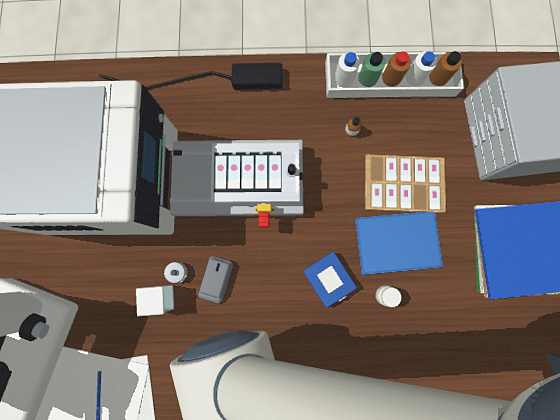

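The top view shows the pin grip (red) at about (264,218), the bracket at (264,208), the knob at (293,169), the mat at (398,242) and the folder at (405,183). Next I'll take detailed measurements.

Run:
```python
from h import *
t=cv2.imread('pics/top0.png'); s=cv2.imread('pics/scene0.png')
cv2.imwrite('pics/t1.png',cv2.resize(t[125:245,160:320],None,fx=5,fy=5,interpolation=cv2.INTER_CUBIC))
cv2.imwrite('pics/s1.png',cv2.resize(s[180:290,255:415],None,fx=5,fy=5,interpolation=cv2.INTER_CUBIC))
def masks(im):
    h=cv2.cvtColor(im,cv2.COLOR_BGR2HSV); H,S,V=cv2.split(h)
    return dict(red=((H<6)|(H>174))&(S>190)&(V>110),yel=(H>18)&(H<32)&(S>170)&(V>120),blue=(H>98)&(H<115)&(S>130)&(V>80))
for n,im in(('top',t),('scene',s)):
    for c,m in masks(im).items():
        k,l,st,ce=cv2.connectedComponentsWithStats(m.astype(np.uint8))
        for i in range(1,k):
            if st[i,4]>20: 
                cs,_=cv2.findContours((l==i).astype(np.uint8),0,2); print(n,c,st[i],ce[i].round(1),np.array(cv2.boxPoints(cv2.minAreaRect(cs[0]))).round(1).tolist())
```

```text
top red [396  52  13  10  71] [402.6  56.1] [[395.1000061035156, 52.5], [407.5, 51.20000076293945], [408.3999938964844, 59.599998474121094], [396.0, 61.0]]
top red [259 212  10  15 117] [263.9 218.8] [[259.0, 212.0], [268.0, 212.0], [268.0, 226.0], [259.0, 226.0]]
top yel [257 204  14   8  37] [264.7 206.7] [[256.79998779296875, 207.89999389648438], [258.3999938964844, 201.39999389648438], [271.3999938964844, 204.60000610351562], [269.70001220703125, 211.1999969482422]]
top blue [345  53  11  13 122] [350.  59.] [[345.0, 53.0], [355.0, 53.0], [355.0, 65.0], [345.0, 65.0]]
top blue [421  52  14  14 142] [427.5  58.4] [[418.79998779296875, 60.900001525878906], [427.5, 49.400001525878906], [436.1000061035156, 55.79999923706055], [427.5, 67.4000015258789]]
top blue [ 475  201   85   98 7104] [520.3 248.8] [[474.5, 209.1999969482422], [558.7999877929688, 200.1999969482422], [568.5, 290.5], [484.20001220703125, 299.5]]
top blue [ 356  212   86   63 4552] [398.2 242.3] [[355.29998779296875, 217.60000610351562], [436.29998779296875, 209.6999969482422], [441.79998779296875, 266.6000061035156]
[... 1003 characters left out ...]
1562, 154.10000610351562], [252.89999389648438, 181.1999969482422], [231.1999969482422, 207.89999389648438]]
scene blue [   0  190   86   96 6138] [ 40.5 237.2] [[-17.899999618530273, 213.1999969482422], [76.19999694824219, 189.6999969482422], [94.0999984741211, 261.5], [0.0, 285.0]]
scene blue [ 121  196   89   64 3694] [163.9 228.2] [[116.30000305175781, 218.39999389648438], [197.3000030517578, 194.8000030517578], [210.0, 238.5], [129.10000610351562, 262.1000061035156]]
scene blue [239 366  14  16 181] [245.6 373.7] [[239.0, 366.0], [252.0, 366.0], [252.0, 381.0], [239.0, 381.0]]
scene blue [134 397  18  17 221] [142.4 404.9] [[131.5, 405.5], [143.0, 394.0], [153.5, 404.5], [142.0, 416.0]]
```

```bash
sleep 1
```

```text
(no output)
```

View pics/t1.png

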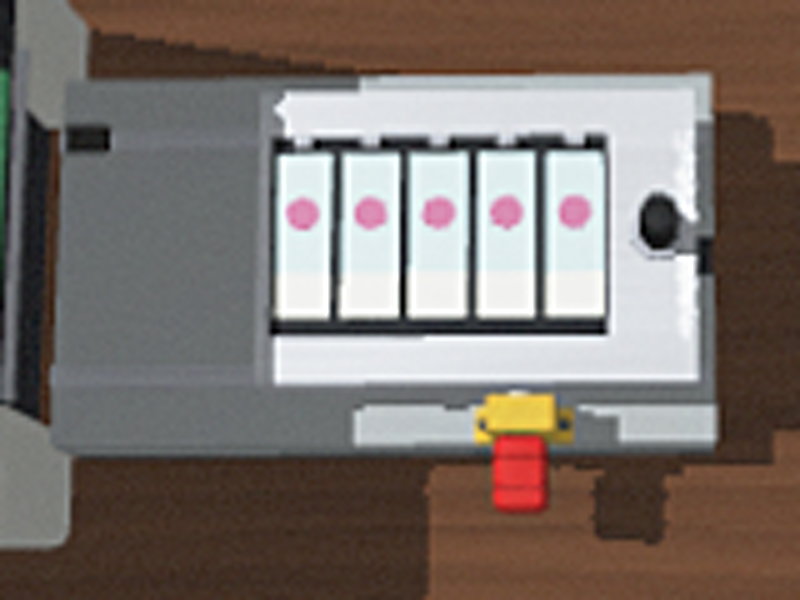

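View pics/s1.png

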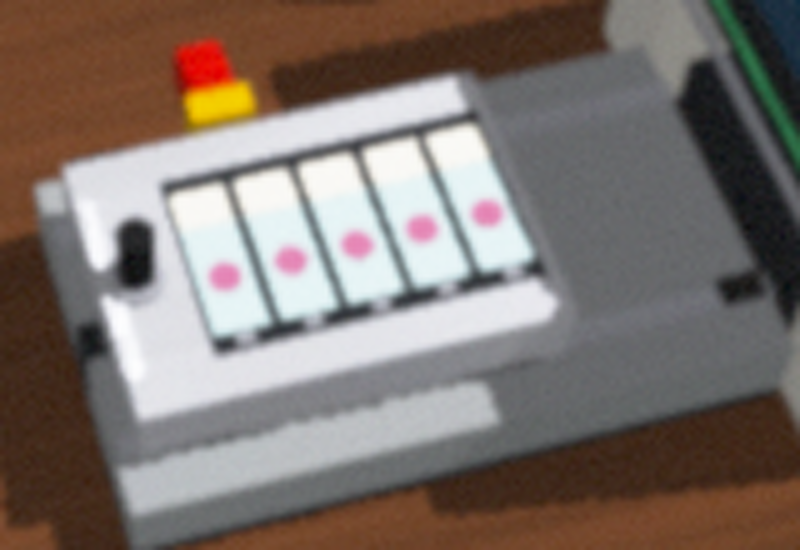

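Run:
```python
from h import *
T=lambda a:[(x/5+160-.4,y/5+125-.4) for x,y in a]
S=lambda a:[(x/5+255-.4,y/5+180-.4) for x,y in a]
print('deck top',onz('top',T([(712,75),(717,443),(52,447),(66,82)]),.05).round(4).tolist())
print('carr top',onz('top',T([(697,90),(698,382),(273,383),(275,92)]),.094).round(4).tolist())
print('carr scene',onz('scene',S([(63,163),(140,420),(558,300),(465,75)]),.094).round(4).tolist())
print('deck scene',onz('scene',S([(37,185),(133,515)]),.05).round(4).tolist())
print('knob top',onz('top',T([(657,215)]),.134).round(4).tolist(), onz('scene',S([(137,228)]),.134).round(4).tolist())
print('notch end',onz('top',T([(708,240),(710,272)]),.05).round(4).tolist(),onz('scene',S([(80,330),(90,355)]),.04).round(4).tolist())
print('red top face: ',onz('top',T([(495,438),(546,438),(548,487),(495,487)]),.09).round(4).tolist())
print('yel top',onz('top',T([(487,395),(556,395),(556,433),(487,433)]),.096).round(4).tolist(),onz('scene',S([(187,95),(250,83),(256,107),(192,120)]),.096).round(4).tolist())
print('red scene',onz('scene',S([(177,45),(219,42),(230,78),(185,86)]),.09).round(4).tolist())
print('mat',onz('top',[(355.5,219),(435.5,211),(442.5,266),(361.5,274.5)],.003).round(4).tolist())
```

```text
deck top [[0.6946, -0.0907, 0.05], [0.5147, -0.0887, 0.05], [0.5182, 0.2257, 0.05], [0.6978, 0.2241, 0.05]]
carr top [[0.6727, -0.0814, 0.094], [0.5365, -0.0788, 0.094], [0.5395, 0.1126, 0.094], [0.6757, 0.1132, 0.094]]
carr scene [[0.5339, -0.0778, 0.094], [0.6718, -0.0797, 0.094], [0.6662, 0.1142, 0.094], [0.5386, 0.1181, 0.094]]
deck scene [[0.5135, -0.0873, 0.05], [0.6935, -0.0897, 0.05]]
knob top [[0.6035, -0.0612, 0.134]] [[0.6023, -0.0609, 0.134]]
notch end [[0.6126, -0.0868, 0.05], [0.597, -0.0874, 0.05]] [[0.5914, -0.0869, 0.04], [0.6055, -0.0859, 0.04]]
red top face:  [[0.5133, 0.0129, 0.09], [0.5129, -0.0101, 0.09], [0.4907, -0.0107, 0.09], [0.4911, 0.013, 0.09]]
yel top [[0.5319, 0.0159, 0.096], [0.5314, -0.015, 0.096], [0.5142, -0.0148, 0.096], [0.5147, 0.016, 0.096]] [[0.5142, -0.0122, 0.096], [0.5158, 0.0184, 0.096], [0.5299, 0.0169, 0.096], [0.5286, -0.014, 0.096]]
red scene [[0.4802, -0.0071, 0.09], [0.4842, 0.0128, 0.09], [0.5062, 0.0116, 0.09], [0.5047, -0.0103, 0.09]]
mat [[0.5043, -0.2202, 0.003], [0.5208, -0.4204, 0.003], [0.3853, -0.4278, 0.003], [0.3688, -0.229, 0.003]]
```

The measurements agree with the given sizes: deck 180 x 315, mat 140 x 200 centred at (0.445,-0.324) and yawed about 4°. The scanner's yaw is about -0.6°, and the grip is centred near (0.497, 0.0015). I'll move above it now.

{"api": "apply_moves", "payload": {"series": [[0, 0, 0, 0.0275, -0.0285, 0.0035, -1], [0, 0, 0, 0.0275, -0.0285, 0.0035, -1], [0, 0, 0, 0.0275, -0.0285, 0.0035, -1], [0, 0, 0, 0.0275, -0.0285, 0.0035, -1], [0, 0, 0, 0.0275, -0.0285, 0.0035, -1], [0, 0, 0, 0.0275, -0.0285, 0.0035, -1], [0, 0, 0, 0.0275, -0.0285, 0.0035, -1], [0, 0, 0, 0.0275, -0.0285, 0.0035, -1]]}}

```text
time_s: 1.1
tool_pos: [0.348, -0.2904, 0.1857]
eef_rot: [-180.0, 0.0, 21.0]
wrist_force: [0.9, -0.4, -0.1]
gripper_width: 1.0
```

{"api": "apply_moves", "payload": {"series": [[0, 0, 0, 0.0275, -0.0285, 0.0035, -1], [0, 0, 0, 0.0275, -0.0285, 0.0035, -1], [0, 0, 0, 0.0275, -0.0285, 0.0035, -1], [0, 0, 0, 0.0275, -0.0285, 0.0035, -1], [0, 0, 0, 0.0275, -0.0285, 0.0035, -1], [0, 0, 0, 0.0275, -0.0285, 0.0035, -1], [0, 0, 0, 0.0275, -0.0285, 0.0035, -1], [0, 0, 0, 0.0275, -0.0285, 0.0035, -1]]}}

```text
time_s: 2.1
tool_pos: [0.4716, 0.0013, 0.1577]
eef_rot: [-180.0, 0.0, 21.0]
wrist_force: [0.4, -0.1, -0.3]
gripper_width: 1.003
```

{"api": "apply_moves", "payload": {"series": [[0, 0, -10, 0, 0, 0, -1], [0, 0, -10, 0, 0, 0, -1], [0, 0, -10, 0, 0, 0, -1], [0, 0, -10, 0, 0, 0, -1], [0, 0, -10, 0, 0, 0, -1], [0, 0, -10, 0, 0, 0, -1], [0, 0, -10, 0, 0, 0, -1], [0, 0, -10, 0, 0, 0, -1]]}}

```text
time_s: 3.1
tool_pos: [0.4712, 0.0001, 0.1578]
eef_rot: [-180.0, -0.0, 101.3]
wrist_force: [0.3, 1.2, 0.5]
gripper_width: 1.001
```

{"api": "apply_moves", "payload": {"series": [[0, 0, -10, 0, 0, 0, -1], [0, 0, -10, 0, 0, 0, -1], [0, 0, -10, 0, 0, 0, -1], [0, 0, -10, 0, 0, 0, -1], [0, 0, -10, 0, 0, 0, -1], [0, 0, -10, 0, 0, 0, -1], [0, 0, -10, 0, 0, 0, -1], [0, 0, -9, 0, 0, 0, -1]]}}

```text
time_s: 4.1
tool_pos: [0.4712, 0.0001, 0.1578]
eef_rot: [180.0, -0.0, -179.7]
wrist_force: [-0.1, -1.3, -0.6]
gripper_width: 0.999
```

{"api": "apply_moves", "payload": {"series": [[0, 0, 0.9, -0.01, 0.0015, 0.02, -1], [0, 0, 0, -0.01, 0, 0.02, -1], [0, 0, 0, 0, 0, 0.02, -1], [0, 0, 0, 0, 0, 0.02, -1], [0, 0, 0, 0, 0, 0.008, -1], [0, 0, 0, 0, 0, 0, -1]]}}

```text
time_s: 4.85
tool_pos: [0.4911, 0.0014, 0.0697]
eef_rot: [180.0, -0.1, 179.1]
wrist_force: [0.9, 0.2, -0.7]
gripper_width: 0.996
```

Run:
```python
from h import *
a=snap('top','t2.png'); b=snap('scene','s2.png')
cv2.imwrite('pics/c2.png',np.vstack([cv2.resize(a[150:270,190:350],None,fx=3,fy=3,interpolation=2)[:300],cv2.resize(b[150:250,215:375],None,fx=3,fy=3,interpolation=2)]))
print(env.get_obs()['tool_pos'])
```

```text
[0.49164399 0.0013456  0.07042883]
```

View pics/c2.png

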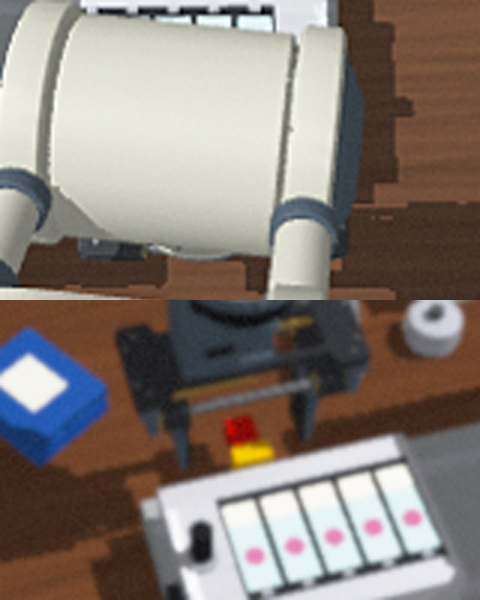

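The scene view shows the fingers straddling the red grip (about (240,430) in the crop), with the bracket clear of them. Closing.

{"api": "apply_moves", "payload": {"series": [[0, 0, 0, 0, 0, 0, 1], [0, 0, 0, 0, 0, 0, 1], [0, 0, 0, 0, 0, 0, 1], [0, 0, 0, 0, 0, 0, 1], [0, 0, 0, 0, 0, 0, 1], [0, 0, 0, 0, 0, 0, 1], [0, 0, 0, 0, 0, 0, 1], [0, 0, 0, 0, 0, 0, 1]]}}

```text
time_s: 5.95
tool_pos: [0.4913, 0.0014, 0.0699]
eef_rot: [180.0, -0.0, 179.1]
wrist_force: [-0.4, 0.8, 0.6]
gripper_width: 0.264
```

Opening is 24 mm, so the grip is held. Drawing the pin out.

{"api": "apply_moves", "payload": {"series": [[0, 0, 0, 0.005, 0, 0, 1], [0, 0, 0, 0.01, 0, 0, 1], [0, 0, 0, 0.015, 0, 0, 1], [0, 0, 0, 0.015, 0, 0, 1], [0, 0, 0, 0.015, 0, 0, 1], [0, 0, 0, 0.015, 0, 0, 1], [0, 0, 0, 0.015, 0, 0, 1], [0, 0, 0, 0, 0, 0, 1]]}}

```text
time_s: 6.95
tool_pos: [0.4, 0.0029, 0.0699]
eef_rot: [180.0, -0.1, 179.1]
wrist_force: [0.6, 0.4, -0.3]
gripper_width: 0.262
```

Run:
```python
from h import *
b=snap('scene','s3.png')
cv2.imwrite('pics/c3.png',cv2.resize(b[110:250,215:375],None,fx=4,fy=4,interpolation=2))
print(env.get_obs()['tool_pos'])
```

```text
[0.40118742 0.00273081 0.07001908]
```

View pics/c3.png

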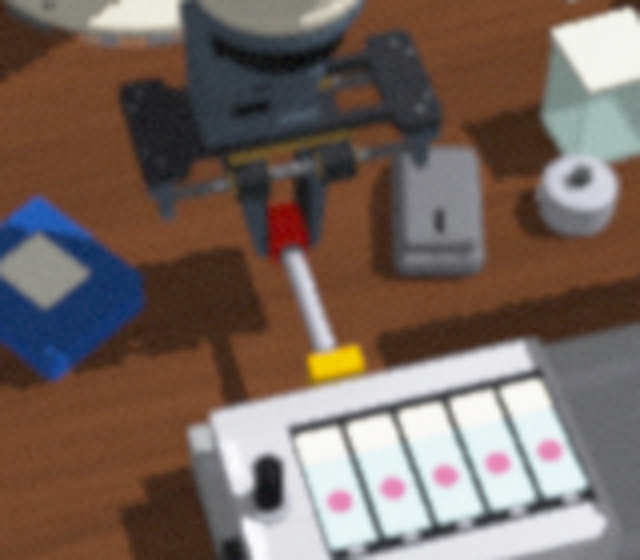

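Most of the shank is visible, and the bracket top hides the tip. I'll go a little further, then lift and turn.

{"api": "apply_moves", "payload": {"series": [[0, 0, 0, 0.01, 0, 0, 1], [0, 0, 0, 0.005, 0, 0, 1], [0, 0, 0, 0, 0, -0.01, 1], [0, 0, 0, 0, 0, -0.02, 1], [0, 0, 0, 0, 0, -0.02, 1], [0, 0, 0, 0, 0, -0.02, 1], [0, 0, 0, 0, 0, -0.01, 1], [0, 0, 0, 0, 0, 0, 1]]}}

```text
time_s: 8.0
tool_pos: [0.3868, 0.003, 0.1505]
eef_rot: [-180.0, 0.1, 179.1]
wrist_force: [0.0, 0.4, -0.9]
gripper_width: 0.261
```

{"api": "apply_moves", "payload": {"series": [[0, 0, 5, 0, 0, 0, 1], [0, 0, 10, 0, 0, 0, 1], [0, 0, 10, 0, 0, 0, 1], [0, 0, 10, 0, 0, 0, 1], [0, 0, 10, 0, 0, 0, 1], [0, 0, 10, 0, 0, 0, 1], [0, 0, 10, 0, 0, 0, 1], [0, 0, 10, 0, 0, 0, 1]]}}

```text
time_s: 9.0
tool_pos: [0.386, 0.0031, 0.1492]
eef_rot: [-179.9, -0.0, 103.8]
wrist_force: [0.0, 0.4, -1.4]
gripper_width: 0.263
```

{"api": "apply_moves", "payload": {"series": [[0, 0, 10, 0, 0, 0, 1], [0, 0, 4.7, 0, 0, 0, 1], [0, 0, 0, 0, 0, 0, 1], [0, 0, 0, 0, 0, 0, 1]]}}

```text
time_s: 9.5
tool_pos: [0.3862, 0.003, 0.1496]
eef_rot: [-180.0, -0.0, 89.5]
wrist_force: [-0.2, -0.3, -0.4]
gripper_width: 0.26
```

Run:
```python
from h import *
b=snap('scene','s4.png')
cv2.imwrite('pics/c4.png',cv2.resize(b[70:270,150:350],None,fx=3,fy=3,interpolation=2))
o=env.get_obs();print(o['tool_pos'],o['eef_rot'],o['joint_positions'])
```

```text
[0.3862198  0.0030326  0.14966649] [-1.79970140e+02 -4.12305052e-03  8.95172799e+01] [-8.42695108e+00  1.49057993e+01  1.13449651e+02 -5.54443698e-05
  5.16746938e+01 -7.94419768e+00]
```

View pics/c4.png

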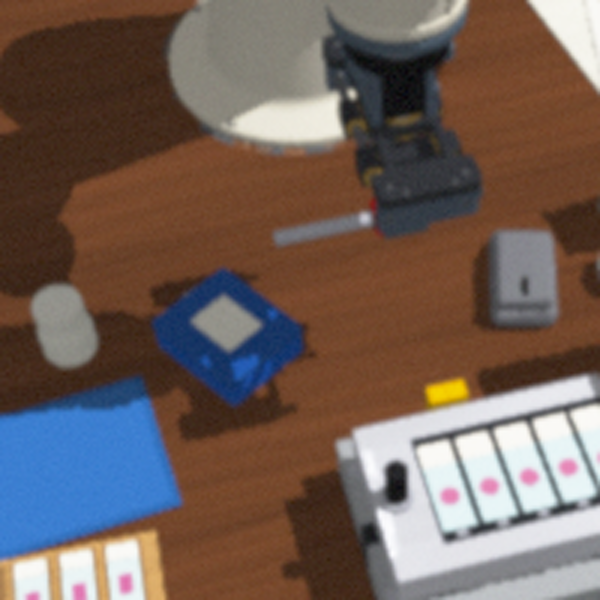

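The pin is held and points to -y. Next I'll carry it over the mat.

{"api": "apply_moves", "payload": {"series": [[0, 0, 0, -0.035, 0.0075, 0, 1], [0, 0, 0, -0.035, 0.0075, 0, 1], [0, 0, 0, -0.035, 0.0075, 0, 1], [0, 0, 0, -0.035, 0.0075, 0, 1], [0, 0, 0, -0.035, 0.0075, 0, 1], [0, 0, 0, -0.035, 0.0075, 0, 1], [0, 0, 0, -0.035, 0.0075, 0, 1], [0, 0, 0, -0.035, 0.0075, 0, 1]]}}

```text
time_s: 10.55
tool_pos: [0.4435, -0.2788, 0.1497]
eef_rot: [-180.0, -0.0, 89.5]
wrist_force: [0.1, 0.1, -0.8]
gripper_width: 0.26
```

{"api": "apply_moves", "payload": {"series": [[0, 0, 0, 0, 0, 0.02, 1], [0, 0, 0, 0, 0, 0.025, 1], [0, 0, 0, 0, 0, 0.025, 1], [0, 0, 0, 0, 0, 0.025, 1], [0, 0, 0, 0, 0, 0.02, 1], [0, 4, 0, 0, 0, 0, 1], [0, 0, 0, 0, 0, 0, 1]]}}

```text
time_s: 11.42
tool_pos: [0.4436, -0.2785, 0.0345]
eef_rot: [180.0, -4.0, 89.4]
wrist_force: [0.0, -1.1, -1.6]
gripper_width: 0.262
```

Run:
```python
from h import *
b=snap('scene','s5.png')
cv2.imwrite('pics/c5.png',cv2.resize(b[130:330,80:280],None,fx=3,fy=3,interpolation=2))
o=env.get_obs();print(o['tool_pos'],o['eef_rot'],o['joint_positions'])
```

```text
[ 0.4434328  -0.27821038  0.03472946] [-179.99824559   -3.92472453   89.3920928 ] [-40.68044858  35.4766016   99.78646891   4.08273448  47.33971444
 -42.90809474]
```

View pics/c5.png

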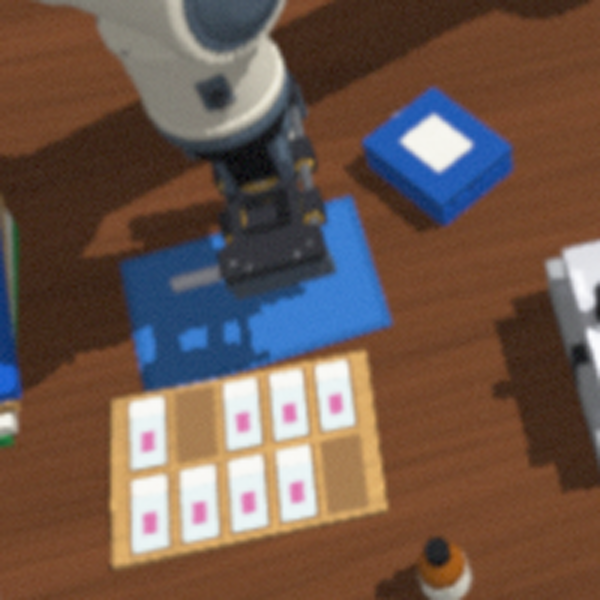

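{"api": "apply_moves", "payload": {"series": [[0, 0, 0, 0, 0, 0.008, 1], [0, 0, 0, 0, 0, 0.008, 1], [0, 0, 0, 0, 0, 0.005, 1], [0, 0, 0, 0, 0, 0.003, 1], [0, 0, 0, 0, 0, 0, 1]]}}

```text
time_s: 12.1
tool_pos: [0.4434, -0.2758, 0.0108]
eef_rot: [-180.0, -4.0, 89.4]
wrist_force: [0.1, -0.4, -1.6]
gripper_width: 0.258
```

{"api": "apply_moves", "payload": {"series": [[0, 0, 0, 0, 0, 0.001, 1], [0, 0, 0, 0, 0, 0.001, 1], [0, 0, 0, 0, 0, 0, 1]]}}

```text
time_s: 12.48
tool_pos: [0.4436, -0.2759, 0.0092]
eef_rot: [180.0, -4.0, 89.4]
wrist_force: [0.2, 0.3, 2.4]
gripper_width: 0.264
```

{"api": "apply_moves", "payload": {"series": [[0, 0, 0, 0, 0, 0.001, 1], [0, 0, 0, 0, 0, 0, 1]]}}

```text
time_s: 12.72
tool_pos: [0.4437, -0.2758, 0.0087]
eef_rot: [180.0, -4.0, 89.4]
wrist_force: [-1.7, 3.1, 15.3]
gripper_width: 0.259
```

Contact with the mat at 15 N. Releasing.

{"api": "apply_moves", "payload": {"series": [[0, 0, 0, 0, 0, 0, 0.2], [0, 0, 0, 0, 0, 0, 0], [0, 0, 0, 0, 0, 0, 0], [0, 0, 0, 0, 0, 0, 0]]}}

```text
time_s: 13.22
tool_pos: [0.4435, -0.2757, 0.0079]
eef_rot: [-180.0, -4.0, 89.4]
wrist_force: [-0.1, -0.4, 0.0]
gripper_width: 0.501
```

{"api": "apply_moves", "payload": {"series": [[0, 0, 0, 0, 0, -0.02, 0], [0, -4, 0, 0, 0, -0.03, 0], [0, 0, 0, 0, 0, -0.05, 0], [0, 0, 0, 0, 0, -0.05, 0], [0, 0, 0, 0.04, 0.02, -0.03, 0], [0, 0, 0, 0.05, 0.02, 0, 0], [0, 0, 0, 0.05, 0.02, 0, 0], [0, 0, 0, 0.05, 0.02, 0, 0]]}}

```text
time_s: 14.22
tool_pos: [0.5258, -0.0884, 0.188]
eef_rot: [180.0, 0.0, 89.4]
wrist_force: [0.7, 0.0, -0.5]
gripper_width: 0.499
```

Run:
```python
from h import *
b=snap('scene','s6.png');a=snap('top','t6.png')
cv2.imwrite('pics/c6.png',np.hstack([cv2.resize(b[150:290,80:220],None,fx=2.8,fy=2.8,interpolation=2),cv2.resize(a[180:320,330:470],None,fx=2.8,fy=2.8,interpolation=2)]))
o=env.get_obs();print(o['tool_pos'],o['eef_rot'],o['gripper_width'])
```

```text
[ 0.52656656 -0.08584296  0.18781151] [ 1.79979776e+02 -5.67134087e-02  8.96389251e+01] 0.49934509270631433
```

View pics/c6.png

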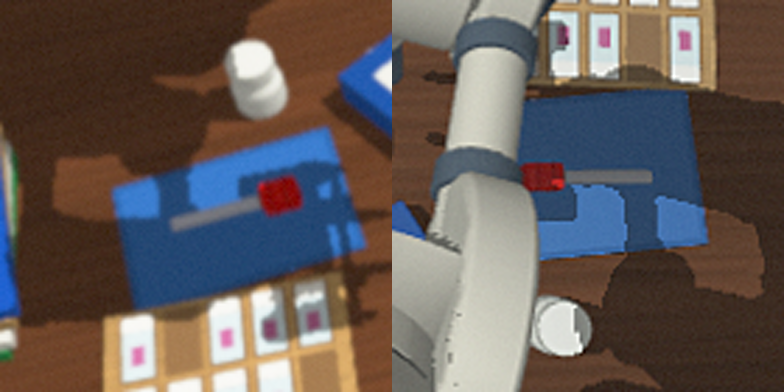

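The pin lies on the mat: grip near (280,195), tip near (175,222) in the left crop. The jar hasn't moved. Now the carriage: I'll push the knob with closed fingers.

{"api": "apply_moves", "payload": {"series": [[0, 0, 0, -0.007, 0.038, 0, 1], [0, 0, 0, -0.009, 0.038, 0, 1], [0, 0, 0, 0, 0, 0.01, 1], [0, 0, 0, 0, 0, 0.02, 1], [0, 0, 0, 0, 0, 0.02, 1], [0, 0, 0, 0, 0, 0.02, 1], [0, 0, 0, 0, 0, 0.012, 1], [0, 0, 0, 0, 0, 0, 1]]}}

```text
time_s: 15.32
tool_pos: [0.6004, -0.1068, 0.1052]
eef_rot: [-179.9, -0.0, 89.4]
wrist_force: [0.9, 0.4, -0.1]
gripper_width: 0.005
```

Run:
```python
from h import *
b=snap('scene','s7.png')
cv2.imwrite('pics/c7.png',cv2.resize(b[150:300,220:420],None,fx=3.5,fy=3.5,interpolation=2))
o=env.get_obs();print(o['tool_pos'],o['eef_rot'],o['gripper_width'])
```

```text
[ 0.60096649 -0.10685102  0.10590204] [-1.79972497e+02 -6.12986033e-03  8.94091827e+01] 0.005778465491280622
```

View pics/c7.png

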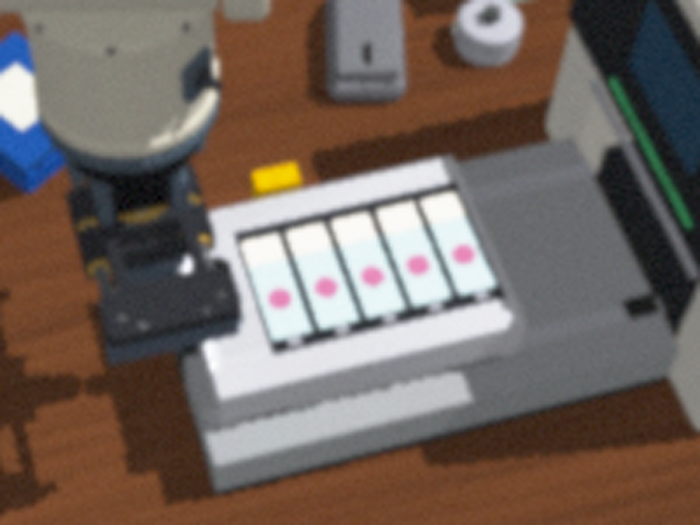

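{"api": "apply_moves", "payload": {"series": [[0, 0, 0, 0.01, 0.002, 0, 1], [0, 0, 0, 0.01, 0, 0, 1], [0, 0, 0, 0.015, 0, 0, 1], [0, 0, 0, 0.015, 0, 0, 1], [0, 0, 0, 0.015, 0, 0, 1], [0, 0, 0, 0.015, 0, 0, 1], [0, 0, 0, 0.015, 0, 0, 1], [0, 0, 0, 0.015, 0, 0, 1]]}}

```text
time_s: 16.38
tool_pos: [0.6045, 0.0042, 0.1059]
eef_rot: [180.0, 0.0, 89.4]
wrist_force: [3.3, -2.5, 3.4]
gripper_width: 0.008
```

{"api": "apply_moves", "payload": {"series": [[0, 0, 0, 0.015, 0, 0, 1], [0, 0, 0, 0.015, 0, 0, 1], [0, 0, 0, 0.012, 0, 0, 1], [0, 0, 0, 0.008, 0, 0, 1], [0, 0, 0, 0.005, 0, 0, 1]]}}

```text
time_s: 17.0
tool_pos: [0.6047, 0.0586, 0.1057]
eef_rot: [-180.0, 0.0, 89.4]
wrist_force: [2.7, -3.1, 0.8]
gripper_width: 0.006
```

{"api": "apply_moves", "payload": {"series": [[0, 0, 0, 0.004, 0, 0, 1], [0, 0, 0, 0.004, 0, 0, 1], [0, 0, 0, 0.002, 0, 0, 1]]}}

```text
time_s: 17.38
tool_pos: [0.6049, 0.0683, 0.1058]
eef_rot: [-180.0, -0.0, 89.4]
wrist_force: [1.6, -3.3, 1.3]
gripper_width: 0.001
```

{"api": "apply_moves", "payload": {"series": [[0, 0, 0, 0.002, 0, 0, 1], [0, 0, 0, 0, 0, 0, 1]]}}

```text
time_s: 17.62
tool_pos: [0.6049, 0.0703, 0.1058]
eef_rot: [-180.0, -0.0, 89.4]
wrist_force: [1.1, -0.9, -0.6]
gripper_width: -0.0
```

{"api": "apply_moves", "payload": {"series": [[0, 0, 0, 0.002, 0, 0, 1], [0, 0, 0, 0, 0, 0, 1]]}}

```text
time_s: 17.88
tool_pos: [0.6049, 0.0714, 0.1058]
eef_rot: [-180.0, 0.1, 89.4]
wrist_force: [0.5, -9.3, -0.4]
gripper_width: 0.002
```

{"api": "apply_moves", "payload": {"series": [[0, 0, 0, 0.001, 0, 0, 1], [0, 0, 0, 0, 0, 0, 1]]}}

```text
time_s: 18.12
tool_pos: [0.6049, 0.0716, 0.1058]
eef_rot: [-180.0, 0.1, 89.4]
wrist_force: [0.7, -15.3, 0.9]
gripper_width: 0.002
```

The carriage is at its stop: the force rises with no further motion. Backing off to look.

{"api": "apply_moves", "payload": {"series": [[0, 0, 0, -0.015, 0, 0, 1], [0, 0, 0, -0.02, 0, -0.03, 1], [0, 0, 0, -0.02, 0, -0.04, 1], [0, 0, 0, -0.04, -0.02, -0.03, 0.2], [0, 0, 0, -0.05, -0.03, 0, 0.2], [0, 0, 0, -0.05, -0.03, 0, 0.2], [0, 0, 0, -0.05, -0.03, 0, 0.2], [0, 0, 0, 0, 0, 0, 0.2]]}}

```text
time_s: 19.12
tool_pos: [0.4905, -0.1736, 0.206]
eef_rot: [-180.0, -0.0, 89.2]
wrist_force: [0.3, 0.5, -0.8]
gripper_width: 0.399
```

Run:
```python
from h import *
b=snap('scene','s8.png');a=snap('top','t8.png')
cv2.imwrite('pics/s8c.png',cv2.resize(b[170:300,240:400],None,fx=5,fy=4.6,interpolation=2))
cv2.imwrite('pics/t8c.png',cv2.resize(a[125:235,170:320],None,fx=5,fy=5,interpolation=2))
cv2.imwrite('pics/m8.png',np.hstack([cv2.resize(b[180:270,110:220],None,fx=3.5,fy=3.5,interpolation=2),cv2.resize(a[200:290,340:450],None,fx=3.5,fy=3.5,interpolation=2)]))
o=env.get_obs();print(o['tool_pos'],o['eef_rot'],o['gripper_width'],o['time_s'])
```

```text
[ 0.49233225 -0.17111021  0.20594152] [ 1.79986803e+02 -2.73810656e-02  8.93191571e+01] 0.3983052743913226 19.225
```

View pics/s8c.png

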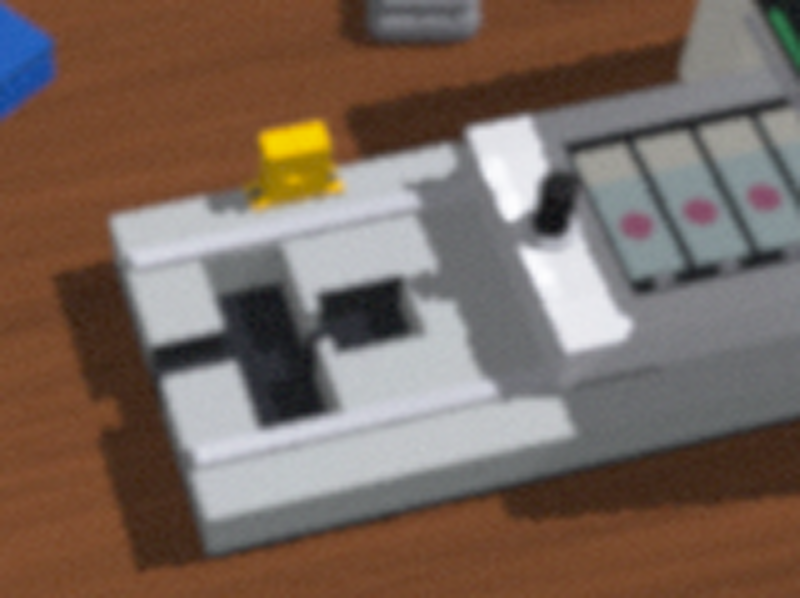

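View pics/t8c.png

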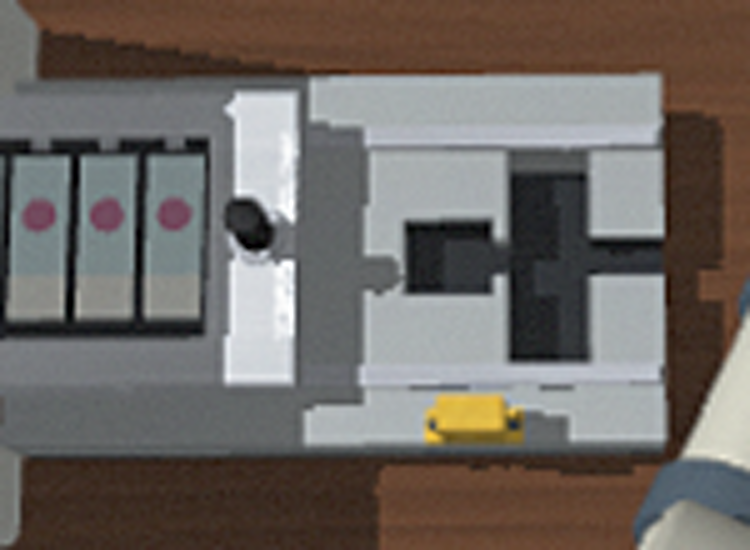

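View pics/m8.png

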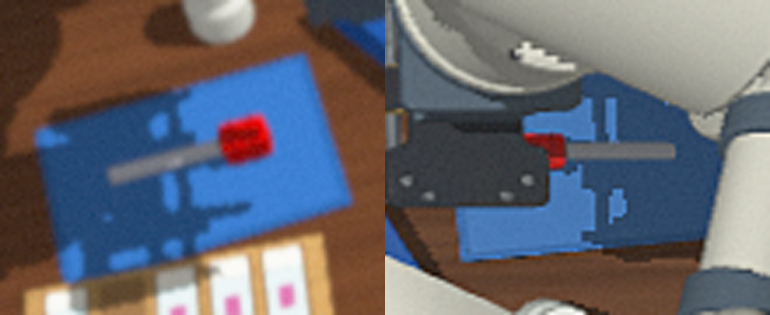

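Run:
```python
from h import *
T=lambda a:[((x+.5)/5+170-.5,(y+.5)/5+125-.5) for x,y in a]
S=lambda a:[((x+.5)/5+240-.5,(y+.5)/4.6+170-.5) for x,y in a]
f=lambda n,p:print(n,p)
print('pocket top',onz('top',T([(405,220),(493,220),(491,293),(405,293)]),.05).round(4)[:,:2].tolist())
print('pocket sc',onz('scene',S([(318,293),(400,278),(424,331),(343,350)]),.05).round(4)[:,:2].tolist())
print('cutout top',onz('top',T([(508,150),(588,150),(590,362),(508,362)]),.05).round(4)[:,:2].tolist())
print('cutout sc',onz('scene',S([(205,258),(285,240),(342,408),(263,427)]),.05).round(4)[:,:2].tolist())
print('channel top',onz('top',T([(590,238),(664,237),(665,274),(590,274)]),.05).round(4)[:,:2].tolist())
print('channel sc',onz('scene',S([(153,347),(165,372)]),.05).round(4)[:,:2].tolist())
print('deck end top',onz('top',T([(662,75),(667,443)]),.05).round(4)[:,:2].tolist())
print('rails',onz('top',T([(370,149),(660,144),(360,366),(662,366)]),.055).round(4)[:,:2].tolist())
print('knob',onz('top',T([(243,217)]),.134).round(4)[:,:2].tolist(),onz('scene',S([(558,180)]),.134).round(4)[:,:2].tolist())
M=lambda a:[((x+.5)/3.5+110-.5,(y+.5)/3.5+180-.5) for x,y in a]
N=lambda a:[((x-385+.5)/3.5+340-.5,(y+.5)/3.5+200-.5) for x,y in a]
print('shank sc: tip mid, at grip',onz('scene',M([(110,178),(220,150)]),[.009]).round(4)[:,:2].tolist())
print('shank top',onz('top',N([(674,151),(566,152)]),.012).round(4)[:,:2].tolist())
print('sc grip end z',onz('scene',M([(220,150)]),.014).round(4)[:,:2].tolist())
```

```text
pocket top [[0.6247, 0.0342], [0.6239, -0.008], [0.5882, -0.0067], [0.589, 0.0343]]
pocket sc [[0.5864, -0.0058], [0.5886, 0.0341], [0.6216, 0.0348], [0.6215, -0.0047]]
cutout top [[0.6584, -0.0156], [0.6577, -0.0541], [0.554, -0.0532], [0.5547, -0.0144]]
cutout sc [[0.5511, -0.0512], [0.5512, -0.0114], [0.6527, -0.0151], [0.6528, -0.0525]]
channel top [[0.6142, -0.0543], [0.614, -0.0897], [0.5959, -0.0897], [0.5966, -0.054]]
channel sc [[0.5953, -0.0886], [0.6107, -0.0869]]
deck end top [[0.6946, -0.0907], [0.5147, -0.0887]]
rails [[0.6588, 0.0505], [0.6586, -0.0886], [0.5531, 0.0552], [0.5506, -0.087]]
knob [[0.6057, 0.0971]] [[0.6036, 0.0978]]
shank sc: tip mid, at grip [[0.4428, -0.3794], [0.441, -0.3018]]
shank top [[0.4422, -0.3785], [0.4429, -0.3032]]
sc grip end z [[0.4445, -0.3012]]
```

The notch is uncovered. Both views put the cut-out centre at about (0.6045,-0.034) and the pocket at (0.6055,0.014). The hold point on the mat is about (0.443,-0.330), which matches dead reckoning. Going for the shank.

{"api": "apply_moves", "payload": {"series": [[0, 0, 0, -0.04, -0.012, 0.03, 0.2], [0, 0, 0, -0.04, -0.012, 0.03, 0.2], [0, 0, 0, -0.04, -0.012, 0.03, 0.2], [0, 0, 0, -0.039, -0.011, 0.03, 0.2], [0, 4, 0, 0, 0, 0.02, 0.2], [0, 0, 0, 0, 0, 0.01, 0.2], [0, 0, 0, 0, 0, 0, 0.2]]}}

```text
time_s: 20.1
tool_pos: [0.4442, -0.3273, 0.0555]
eef_rot: [-179.9, -4.0, 89.5]
wrist_force: [-0.4, 0.6, 1.0]
gripper_width: 0.4
```

Run:
```python
from h import *
b=snap('scene','s9.png')
cv2.imwrite('pics/c9.png',cv2.resize(b[130:290,80:260],None,fx=3.5,fy=3.5,interpolation=2))
o=env.get_obs();print(o['tool_pos'],o['eef_rot'],o['gripper_width'],o['time_s'])
```

```text
[ 0.44444559 -0.32748604  0.0561452 ] [-179.98557445   -3.9528918    89.49980019] 0.39820033788738485 20.15
```

View pics/c9.png

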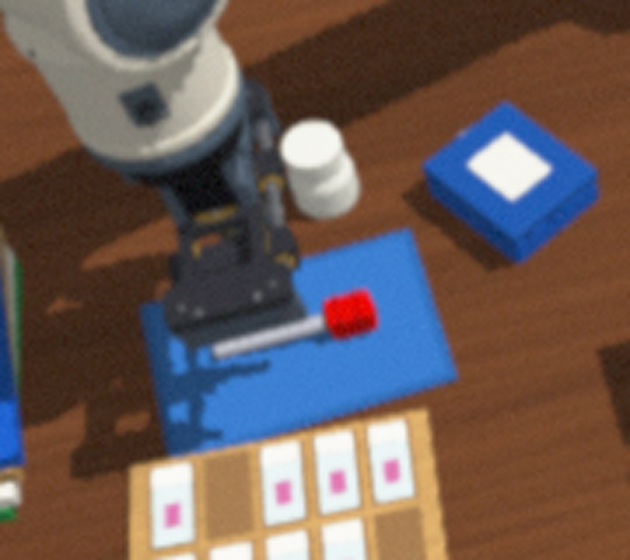

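{"api": "apply_moves", "payload": {"series": [[0, 0, 0, -0.006, -0.001, 0.015, 0.2], [0, 0, 0, 0, 0, 0.015, 0.2], [0, 0, 0, 0, 0, 0.01, 0.2], [0, 0, 0, 0, 0, 0.006, 0.2], [0, 0, 0, 0, 0, 0.003, 0.2], [0, 0, 0, 0, 0, 0, 0.2], [0, 0, 0, 0, 0, 0, 0.2]]}}

```text
time_s: 21.02
tool_pos: [0.4431, -0.3312, 0.0069]
eef_rot: [180.0, -4.0, 89.4]
wrist_force: [-0.7, 0.0, -0.4]
gripper_width: 0.401
```

{"api": "apply_moves", "payload": {"series": [[0, 0, 0, 0, 0, 0, 1], [0, 0, 0, 0, 0, 0, 1], [0, 0, 0, 0, 0, 0, 1], [0, 0, 0, 0, 0, 0, 1], [0, 0, 0, 0, 0, 0, 1], [0, 0, 0, 0, 0, 0, 1]]}}

```text
time_s: 21.78
tool_pos: [0.443, -0.3311, 0.0066]
eef_rot: [180.0, -4.0, 89.4]
wrist_force: [0.9, -0.0, 1.1]
gripper_width: 0.124
```

Opening is about 11–12 mm, so the shank is held. Lifting and levelling.

{"api": "apply_moves", "payload": {"series": [[0, 0, 0, 0, 0, -0.005, 1], [0, 0, 0, 0, 0, -0.015, 1], [0, -2, 0, 0, 0, -0.025, 1], [0, -2, 0, 0, 0, -0.03, 1], [0, 0, 0, 0, 0, -0.03, 1], [0, 0, 0, 0, 0, -0.02, 1], [0, 0, 0, 0, 0, 0, 1]]}}

```text
time_s: 22.65
tool_pos: [0.4436, -0.3359, 0.1335]
eef_rot: [179.9, 0.1, 89.4]
wrist_force: [0.6, -0.2, -0.6]
gripper_width: 0.127
```

Run:
```python
from h import *
b=snap('scene','s10.png');a=snap('top','t10.png')
cv2.imwrite('pics/c10.png',cv2.resize(b[100:270,80:260],None,fx=3.3,fy=3.3,interpolation=2))
o=env.get_obs();print(o['tool_pos'],o['eef_rot'],o['gripper_width'],o['time_s'])
```

```text
[ 0.44273685 -0.33515976  0.1314987 ] [1.79995388e+02 4.45263976e-03 8.94103123e+01] 0.12254825690053013 22.75
```

View pics/c10.png

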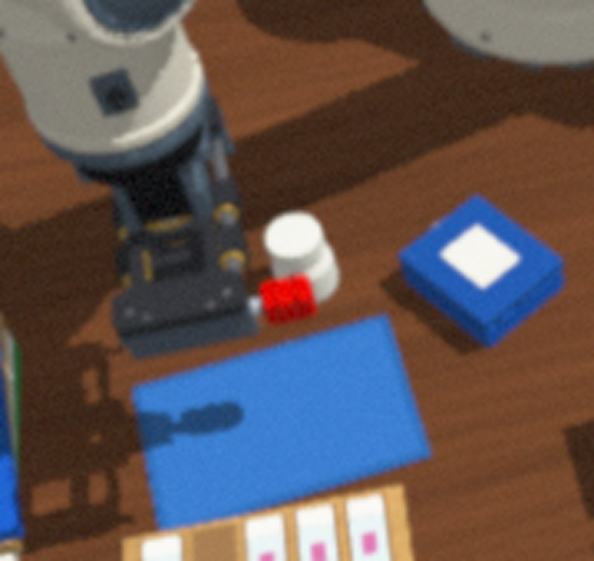

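{"api": "apply_moves", "payload": {"series": [[0, 0, 0, 0.02, 0.01, 0, 1], [0, 0, 0, 0.04, 0.021, 0, 1], [0, 0, 0, 0.045, 0.0235, 0, 1], [0, 0, 0, 0.045, 0.0235, 0, 1], [0, 0, 0, 0.045, 0.0235, 0, 1], [0, 0, 0, 0.045, 0.0235, 0, 1], [0, 0, 0, 0.04, 0.021, 0, 1], [0, 0, 0, 0.022, 0.012, 0, 1]]}}

```text
time_s: 23.75
tool_pos: [0.6041, -0.0327, 0.1303]
eef_rot: [-179.9, -0.0, 89.5]
wrist_force: [0.7, -0.8, -1.0]
gripper_width: 0.12
```

{"api": "apply_moves", "payload": {"series": [[0, 0, 0, 0, 0, 0.02, 1], [0, 0, 0, 0, 0, 0.02, 1], [0, 0, 0, 0, 0, 0, 1]]}}

```text
time_s: 24.12
tool_pos: [0.6024, -0.0346, 0.0894]
eef_rot: [-179.8, -0.0, 89.4]
wrist_force: [0.2, 0.8, -0.2]
gripper_width: 0.125
```

Run:
```python
from h import *
b=snap('scene','s11.png');a=snap('top','t11.png')
cv2.imwrite('pics/c11.png',np.hstack([cv2.resize(b[150:290,220:360],None,fx=2.8,fy=2.8,interpolation=2),cv2.resize(a[110:250,190:330],None,fx=2.8,fy=2.8,interpolation=2)]))
o=env.get_obs();print(o['tool_pos'],o['eef_rot'],o['gripper_width'],o['time_s'])
```

```text
[ 0.60378968 -0.03493889  0.09132129] [-1.79949384e+02 -7.36752569e-03  8.94075926e+01] 0.1260318752205256 24.225
```

View pics/c11.png

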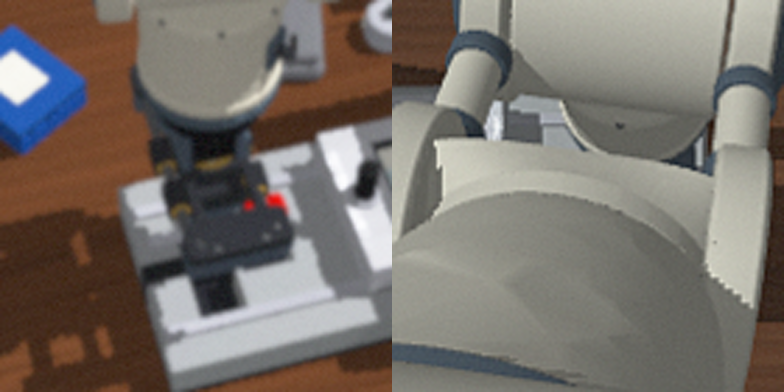

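{"api": "apply_moves", "payload": {"series": [[0, 0, 0, 0, 0.001, 0.012, 1], [0, 0, 0, 0, 0, 0.01, 1], [0, 0, 0, 0, 0, 0.005, 1], [0, 0, 0, 0, 0, 0.005, 1], [0, 0, 0, 0, 0, 0, 1]]}}

```text
time_s: 24.85
tool_pos: [0.6048, -0.0349, 0.0591]
eef_rot: [-180.0, -0.0, 89.4]
wrist_force: [-0.6, -0.1, -1.0]
gripper_width: 0.126
```

Run:
```python
from h import *
b=snap('scene','s12.png')
cv2.imwrite('pics/c12.png',cv2.resize(b[180:280,240:360],None,fx=5,fy=5,interpolation=2))
o=env.get_obs();print(o['tool_pos'],o['wrist_force'],o['time_s'])
```

```text
[ 0.60498591 -0.03488234  0.05944116] [ 0.56503146 -1.24388579 -0.34500394] 24.9
```

View pics/c12.png

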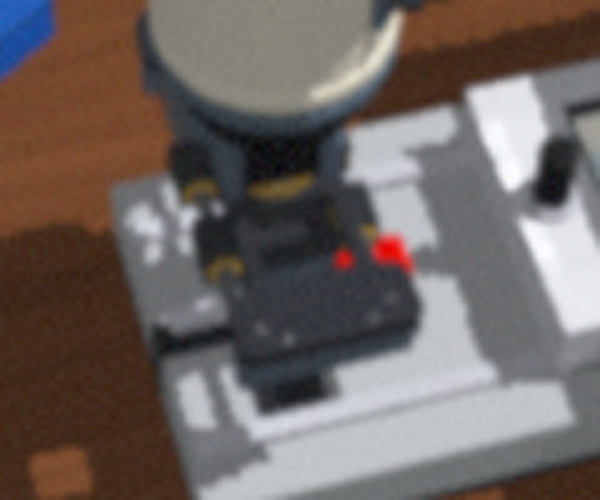

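Run:
```python
from h import *
S=lambda a:[((x+.5)/5+240-.5,(y+.5)/5+180-.5) for x,y in a]
print(onz('scene',S([(400,237),(413,266)]),.077).round(4).tolist(),onz('scene',S([(413,268)]),.06).round(4).tolist())
```

```text
[[0.5962, 0.03, 0.077], [0.6127, 0.0307, 0.077]] [[0.6042, 0.0347, 0.06]]
```

{"api": "apply_moves", "payload": {"series": [[0, 0, 0, 0, 0, 0.004, 1], [0, 0, 0, 0, 0, 0.004, 1], [0, 0, 0, 0, 0, 0, 1]]}}

```text
time_s: 25.28
tool_pos: [0.6047, -0.0348, 0.0511]
eef_rot: [-180.0, -0.0, 89.4]
wrist_force: [-0.8, 0.5, -1.1]
gripper_width: 0.127
```

The grip's end measures y=0.030 and its x centre 0.6045, both as expected. Lowering slowly into the notch.

{"api": "apply_moves", "payload": {"series": [[0, 0, 0, 0, 0, 0.004, 1], [0, 0, 0, 0, 0, 0.004, 1], [0, 0, 0, 0, 0, 0, 1]]}}

```text
time_s: 25.65
tool_pos: [0.6047, -0.0348, 0.0431]
eef_rot: [-180.0, -0.0, 89.4]
wrist_force: [-0.3, -0.4, -1.1]
gripper_width: 0.128
```

{"api": "apply_moves", "payload": {"series": [[0, 0, 0, 0, 0, 0.003, 1], [0, 0, 0, 0, 0, 0.003, 1], [0, 0, 0, 0, 0, 0.002, 1], [0, 0, 0, 0, 0, 0, 1]]}}

```text
time_s: 26.15
tool_pos: [0.6048, -0.0349, 0.0353]
eef_rot: [-180.0, -0.0, 89.4]
wrist_force: [-0.2, 0.6, -1.5]
gripper_width: 0.121
```

{"api": "apply_moves", "payload": {"series": [[0, 0, 0, 0, 0, 0.002, 1], [0, 0, 0, 0, 0, 0.001, 1], [0, 0, 0, 0, 0, 0, 1]]}}

```text
time_s: 26.52
tool_pos: [0.6049, -0.0349, 0.0324]
eef_rot: [-180.0, -0.0, 89.4]
wrist_force: [0.6, -0.2, -0.7]
gripper_width: 0.123
```

{"api": "apply_moves", "payload": {"series": [[0, 0, 0, 0, 0, 0.001, 1], [0, 0, 0, 0, 0, 0, 1]]}}

```text
time_s: 26.78
tool_pos: [0.605, -0.0349, 0.0314]
eef_rot: [-180.0, -0.0, 89.4]
wrist_force: [0.3, 0.7, -0.8]
gripper_width: 0.126
```

{"api": "apply_moves", "payload": {"series": [[0, 0, 0, 0, 0, 0.001, 1], [0, 0, 0, 0, 0, 0, 1]]}}

```text
time_s: 27.02
tool_pos: [0.605, -0.0349, 0.0304]
eef_rot: [-180.0, -0.0, 89.4]
wrist_force: [-0.2, 0.3, -0.8]
gripper_width: 0.121
```

{"api": "apply_moves", "payload": {"series": [[0, 0, 0, 0, 0, 0.001, 1], [0, 0, 0, 0, 0, 0, 1]]}}

```text
time_s: 27.28
tool_pos: [0.605, -0.0348, 0.0299]
eef_rot: [180.0, 0.0, 89.4]
wrist_force: [-3.5, 1.4, 8.3]
gripper_width: 0.125
```

{"api": "apply_moves", "payload": {"series": [[0, 0, 0, 0, 0, 0.001, 1], [0, 0, 0, 0, 0, 0, 1]]}}

```text
time_s: 27.52
tool_pos: [0.6051, -0.0349, 0.0298]
eef_rot: [180.0, 0.0, 89.4]
wrist_force: [-6.7, 1.0, 22.7]
gripper_width: 0.121
```

The pin seated at the predicted height (TCP 0.030). Releasing with partial opening, then lifting.

{"api": "apply_moves", "payload": {"series": [[0, 0, 0, 0, 0, 0, 0.4], [0, 0, 0, 0, 0, 0, 0.2], [0, 0, 0, 0, 0, 0, 0.2], [0, 0, 0, 0, 0, 0, 0.2]]}}

```text
time_s: 28.02
tool_pos: [0.6049, -0.0349, 0.0283]
eef_rot: [-180.0, -0.0, 89.4]
wrist_force: [0.0, -0.5, 0.5]
gripper_width: 0.401
```

{"api": "apply_moves", "payload": {"series": [[0, 0, 0, 0, 0, -0.01, 0.2], [0, 0, 0, 0, 0, -0.03, 0.2], [0, 0, 0, 0, 0, -0.05, 0.2], [0, 0, 0, 0, 0, -0.05, 0.2], [0, 0, 0, -0.04, -0.02, -0.03, 0.2], [0, 0, 0, -0.05, -0.03, 0, 0.2], [0, 0, 0, -0.05, -0.03, 0, 0.2], [0, 0, 0, -0.05, -0.03, 0, 0.2]]}}

```text
time_s: 29.02
tool_pos: [0.492, -0.2251, 0.1994]
eef_rot: [179.9, 0.0, 89.4]
wrist_force: [1.4, -1.3, 0.4]
gripper_width: 0.4
```

{"api": "apply_moves", "payload": {"series": [[0, 0, 0, -0.04, 0, 0, 0.2], [0, 0, 0, 0, 0, 0, 0.2]]}}

```text
time_s: 29.28
tool_pos: [0.4924, -0.2664, 0.1992]
eef_rot: [179.9, 0.1, 89.2]
wrist_force: [0.6, 0.9, -0.1]
gripper_width: 0.399
```

Run:
```python
from h import *
b=snap('scene','s13.png');a=snap('top','t13.png')
cv2.imwrite('pics/c13.png',np.vstack([cv2.resize(b[170:280,240:400],None,fx=4,fy=2.7,interpolation=2),cv2.resize(a[130:230,170:330],None,fx=4,fy=2.7,interpolation=2)]))
cv2.imwrite('pics/s13c.png',cv2.resize(b[170:300,240:400],None,fx=5,fy=4.6,interpolation=2))
o=env.get_obs();print(o['tool_pos'],o['wrist_force'],o['time_s'])
```

```text
[ 0.49249239 -0.26364037  0.19880943] [-1.16255747  0.82244087 -0.26633863] 29.375
```

View pics/c13.png

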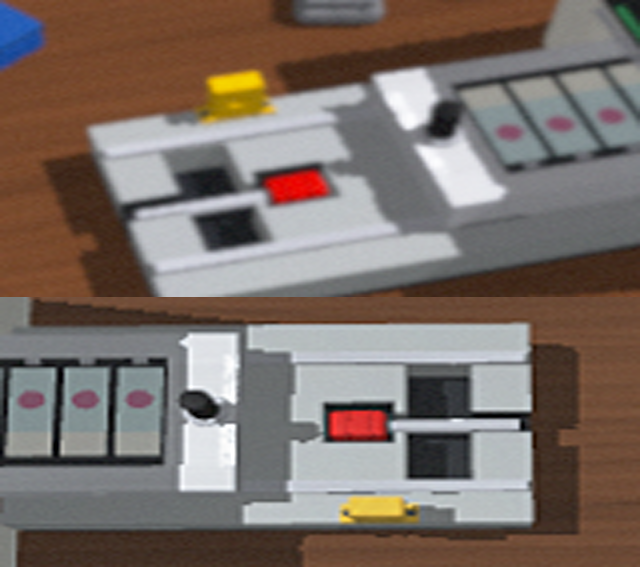

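View pics/s13.png

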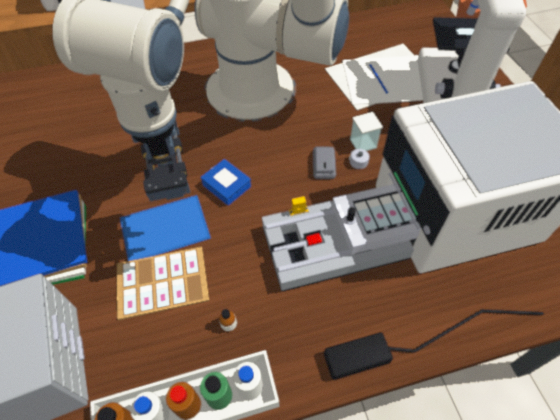

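Run:
```python
from h import *
a=cv2.imread('pics/t8.png');c=cv2.imread('pics/t13.png')
print(cv2.phaseCorrelate(a[140:205,170:230,1].astype(np.float32),c[140:205,170:230,1].astype(np.float32)))
h=cv2.cvtColor(c,cv2.COLOR_BGR2HSV); m=((h[...,0]<6)|(h[...,0]>174))&(h[...,1]>190)&(h[...,2]>110); m[:,:200]=0;m[:100]=0;m[:,290:]=0
ys,xs=np.where(m);print('grip',onz('top',[(xs.mean(),ys.mean())],.048).round(4))
print('tip',onz('top',[(520/4+170-.4,424/1,)],.036)[0][:2] if 0 else onz('top',[(521/4+170-.4,(424-297)/2.7+130-.4)],.040).round(4))
```

```text
((0.013874762771752813, -0.00507647018066848), 0.9995537776086065)
grip [[0.6053 0.0151 0.048 ]]
tip [[ 0.6051 -0.0837  0.04  ]]
```

```bash
python3 -c "
from workcell import env; print(env.sign_off())"
```

```text
the job is handed in; nothing more can be done
None
```

I drew the pin from the bracket and laid it released on the blue mat. I then pushed the carriage to its stop, where the force rose to 15 N with no further travel. After that I regrasped the pin by its shank, seated it level in the notch and let go. I handed the job in at about 29.4 s.

**Pin:** in the last top picture the grip centre is at (0.605, 0.015) and the tip at (0.605, -0.084). The notch should put them at about y = 0.014 and -0.083, so they agree to about 1 mm. The pin met the notch floor at the expected height, and the last scene picture shows it lying level.

**Carriage and bystanders:** the carriage did not move while I parked the pin (image shift 0.01 px between the pictures before and after). I compared the bystanders only by eye. None looks displaced, though the arm hides the jar in that last scene picture; it was in place when I lifted the pin off the mat.

No check failed. The two cameras disagreed by about 2–4 mm on the notch position, so I used their mean.

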